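# Slide the calibration plate under the seed reader's low bridge and start it

## Robot

A 6-joint arm with a two-finger parallel gripper is mounted at the origin on the work surface. World frame = base frame: x ahead of the robot, y to its left, z up, the work surface at z = 0. Lengths are in m, angles in rad, forces in N, time in s.
With the tool pointing down it reaches from about 0.25 to 0.775 m from the base axis. Payload 4 kg.
Tool frame: the origin (TCP) lies at the very end of the fingers, on their centre line; the grasp point (between the pads) lies behind it (tcp_to_grasp is the z of the grasp point in the tool frame, in m); z points along the fingers, y is the direction in which the jaws open and shut (so a half turn about z gives the same grasp; the last joint's range is limited). The gripper opens to 85 mm and grips with 20 to 120 N. Pads are 22 mm wide; open, the fingers measure 114 mm over their backs; the gripper's body (76 mm by 85 mm) begins 54 mm behind the grasp point. The pads swing forward as they close: fully open they stand 13 mm farther back than shut.
Start: joints at [-1.303, 0.087, 1.371, -0, 1.684, -0.103], TCP at [0.199, -0.513, 0.231] pointing down, gripper open.
Joint ranges: [-3.1, 3.1], [-0.76, 2.03], [0.27, 2.55], [-1.08, 4.22], [0.17, 2.65], [-2.57, 2.57]. Speed limits (rad/s): [2.79, 2.79, 3.14, 3.14, 3.14, 3.14].

## Interface

Orientations are given as [roll, pitch, yaw] about the fixed x, y, z axes, in that order (R = Rz(yaw) Ry(pitch) Rx(roll)).
In Python, from workcell import state, capture, camera_info, sign_off, outline_of, tcp_to_grasp gives the robot as it stands.
- The arm moves only by the tool servo_tool, never from a script. Its argument "targets" is one flat list of numbers, 5 for each row, row after row: the shift along the tool's x, y, z each as a share of 25 mm, from -1 to 1, then the turn about the tool's z as a share of pi rad, from -1 to 1, then the finger opening in mm, from 0 to 85.4. A call has exactly 10 rows; each row shifts and turns the pose as measured when the row begins, along the tool's axes as they then stand; what a row does not reach is not made up. A row lasts 1/12 s, in which the tool goes at most 41.7 mm and 7.16 degrees, less where a joint would pass 70% of its speed; a pose out of reach is approached as far as the arm can. A call with a number of a shift or a turn outside -1 to 1 is refused whole. A call with a gripper value outside its range is refused whole. The fingers move at their own pace and stop on an object; "force" is the grip in N (left out, the last holds). Time passes only in rows, so rows that do not move let the fingers close, or fill a call up. It gives the time, the measured TCP pose, the force and the opening at its end, in the units of the state.
- state(): the state, without advancing time (a new reading comes with each control period).
- capture(name): name is "side" or "top" or "wrist"; returns the picture (400x640x3 uint8, red, green, blue); there is no depth.
- camera_info(name): a dict with "camera_matrix" (3x3 intrinsics, pixels), "rvec" (rotation vector, rad) and "tvec" (3), from world to camera coordinates, as OpenCV has them. Camera axes: x right, y down, z forward; pixel columns grow to the right and rows downward; lengths in m; the calibration is good to about 2 mm. A picture is of the moment at which its call begins: read the wrist's pose just before it. camera_info takes no time and is no camera call; for the wrist camera it gives the pose at the moment of the call.
- sign_off(): hands the job in, once; it reports no verdict.
Trained networks look in the newest picture that a camera, given by its name, has taken for a name from the list of things; names that differ only in an ending like _2 or _b are one class to them, and where a whole thing is asked for, a point or a joint stands for the part that bears it (a point fixed in the world has none). Each returns a list of dicts, best first, with "p" (0 to 1); they miss things now and then, are a little off and sometimes report something else, mostly with a low value. They report only what shows in the picture. A call takes as long as a camera call. They do not tell look-alikes from the thing itself.
- outline_of(camera, thing): "region" (400x640 bool, what is visible of it) and "centre" ([row, column] in pixels, amid what is visible of it).
The state is a dict: "clock": time; "joint_pos": joint angles; "joint_velocities": joint speeds; "joint_torque": joint torques, N m; "eef_pos": TCP position; "orientation": TCP orientation; "wrist_force": force on the tool from outside, world axes, zero at the start; "wrist_torque": the same for the moment, N m; "opening": finger opening in m.
Only numpy, scipy, OpenCV 4.12 (cv2) and the standard library are available. Lean on these libraries where they do the work, as an engineer would, in place of code of your own. Each camera call takes 0.05 s, during which the arm holds its last target. There are 200 camera calls.

## Task

Push the white calibration plate along the table with the fingertips, in under the low bridge of the seed reader, until its far end rests against the blue stop bar behind the bridge; never lift it, and keep it flat on the table all the way. Then press the green start button on the reader fully down and let it go, not before the plate is home. Leave everything else on the table where it is.

Things in the scene. Friction and masses are not known exactly. Their poses are not given: they have to be found in the camera images.
- plate: the calibration plate: a loose flat white slab with a blue border line and 20 tan kernels set in it, 96 mm along its x, 130 mm along its y, 18 mm high, about 0.2 kg, lying flat. Origin at the centre of its underside, z up. It starts with its +y end towards the reader; either short end may lead.
- reader: the seed reader, fixed: a low white bridge on grey legs over a lane of bare table. Origin on the table, centre of the lane under the bridge; y along the lane, the way the plate goes in; x across. Opening 110 mm wide (x -55 to 55 mm), 23 mm high. The bridge covers y -35 to 35 and x -85 to 85 mm; its top is 50 mm up, with a camera head up to 84 mm. 14 mm high lips flare out before the legs, to x +-70 at y -65 mm. Before them the table is open.
- reader_stop (a point): middle of the lower front edge of the blue stop bar, on the table, 50 mm along y from the reader's origin. The bar lies across the lane behind the bridge, 14 mm high, 12 mm thick. With the plate home its origin is 15 mm in front (-y) of the reader's origin and 45 mm of it stays out in front of the bridge.
- start_button_top (a point): centre of the top face of the round green start button (26 mm across); it is pressed straight down. It stands on the reader's grey control pod, 62 by 66 mm and 28 mm high, beside the bridge at x = -116 mm, y = 0 of the reader
- start_button (a joint): travel of the start button in m: 0 up, 0.006 fully down; about 5 N pushes it fully down and it springs back
- jar_a: loose amber sample jar with white cap, 54 mm across, 75 mm high, origin at the centre of its underside; bystander
- jar_b: loose brown sample jar with red cap, 54 mm across, 75 mm high, origin at the centre of its underside; bystander
- loupe: loose pale grey metal magnifier, 42 mm across, 38 mm high, origin at the centre of its underside; bystander
- dish: loose clear (whitish) lidded petri dish with a few kernels, 94 mm across, 14 mm high, origin at the centre of its underside; bystander
- forceps: loose steel forceps lying flat along their y, about 157 mm long, 20 mm wide, 6 mm high, origin near the middle on the underside; bystander
- weight: loose brass balance weight, 28 mm across, 46 mm high, origin at the centre of its underside; bystander
- spare_plate: a loose green plate with a black border, the same size as the white one; bystander, not to be used
Not all that is in view belongs to the job. Leave any pink or yellow look-alike of the plate alone.

How it is judged:
On the way, in this order (a step that is already met when the one before it is completed fails the run):
1. the plate lies flat under the bridge, its far end against the stop bar (y of plate in the frame of reader between -0.019 and -0.011 m and x of plate in the frame of reader between -0.01 and 0.01 m and angle between the y axis of plate and the y axis of reader, either way round below 0.12 rad and height (world z) of plate below 0.004 m and angle between plate's own z axis and vertical below 0.05 rad), for 0.2 s.
2. the start button is pressed fully down (value of joint start_button above 0.0045 m), for 0.05 s.
At the end, for the whole second after the job is handed in: The plate rests flat on the table in the lane under the bridge, its far end within 4 mm of the stop bar, within 10 mm of the lane's centre line and 0.12 rad of its direction, at rest; the start button has been pressed at least 4.5 mm down and is up again (all of step 1 and linear speed of plate below 0.01 m/s and value of joint start_button below 0.002 m); the robot touches nothing.
It fails at once if the plate is lifted (6 mm or more off the table) or tipped (more than 0.08 rad) (height (world z) of plate above 0.006 m or angle between plate's own z axis and vertical above 0.08 rad).
It fails at once if the start button is pressed while the plate is not home (value of joint start_button above 0.003 m and not (y of plate in the frame of reader between -0.019 and -0.011 m and x of plate in the frame of reader between -0.01 and 0.01 m and angle between the y axis of plate and the y axis of reader, either way round below 0.12 rad and height (world z) of plate below 0.004 m and angle between plate's own z axis and vertical below 0.05 rad)).
It fails at once if a bystander is moved more than 20 mm or a jar, the loupe or the weight is tipped (distance of any of jar_a, jar_b, loupe, dish, forceps, weight, spare_plate from where it was at the start of the episode above 0.02 m or angle between any of jar_a, jar_b, loupe, weight's own z axis and vertical above 0.3 rad).
It also fails if it takes over 72 s, if anything falls off the work surface, if the arm or the gripper's body presses on something with over 40 N, if the wrist force passes 120 N, or if a joint passes its speed limit or range.

## Working session

There is one attempt and no reset: what is moved stays moved. The work goes in short steps, Python scripts to look and compute and a tool call to move; the robot and the scene stay as the last step left them, time stands still between calls to the robot, and variables do not carry over. Pictures are saved under pics/ and viewed, on a budget of 10 in all, crops included, one or two more only if the job needs it, and the job is handed in when it is done.

Besides the shell and the picture viewer there is one more tool, called after ">>>" by a JSON object that holds its "method" and its "body". servo_tool: Moves the arm, as the interface text tells. Its arguments: {"type":"object","properties":{"targets":{"type":"array","items":{"type":"number"}},"force":{"type":"number"}},"required":["targets"]}

```bash
mkdir -p pics; cat > h.py <<'E'
import numpy as np, cv2
from workcell import *
def ray(cam,row,col,z):
    i=camera_info(cam);R=cv2.Rodrigues(np.array(i["rvec"],float))[0];t=np.array(i["tvec"],float).ravel()
    K=np.array(i["camera_matrix"],float);c=-R.T@t
    d=R.T@np.linalg.solve(K,[col,row,1.]);return c+d*(z-c[2])/d[2]
def proj(cam,P):
    i=camera_info(cam)
    return cv2.projectPoints(np.array(P,float).reshape(-1,3),np.array(i["rvec"],float),np.array(i["tvec"],float),np.array(i["camera_matrix"],float),None)[0].reshape(-1,2)
def save(n,im): cv2.imwrite("pics/"+n,cv2.cvtColor(im,cv2.COLOR_RGB2BGR))
E
python3 - <<'E'
from h import *
s=state();print(s["clock"],s["eef_pos"],s["orientation"],s["opening"],tcp_to_grasp)
t=capture("top");save("top.png",t)
for n,z in [("plate",.018),("reader",.05),("start_button",.034),("spare_plate",.018)]:
    for o in outline_of("top",n)[:4]:
        c=o["centre"];r=o["region"].astype(np.uint8)
        rc=cv2.minAreaRect(np.argwhere(r)[:,::-1].astype(np.float32))
        print(n,round(o["p"],2),np.round(c),ray("top",*c,z).round(3),rc)
s=capture("side");save("side.png",s)
E
```

```text
0.0 [ 0.19914192 -0.51213528  0.23013393] [-3.13934877e+00 -2.07905943e-04  3.70785437e-01] 0.08525296554717274 -0.0187
plate 0.87 [297. 197.] [0.285 0.246 0.018] ((194.88067626953125, 298.6830749511719), (47.8459358215332, 36.05183410644531), 78.11134338378906)
plate 0.58 [276. 358.] [ 0.345 -0.21   0.018] ((358.22161865234375, 276.2128601074219), (47.240928649902344, 34.57793045043945), 52.594642639160156)
plate 0.56 [210. 339.] [ 0.535 -0.156  0.018] ((340.7102966308594, 208.04661560058594), (44.46553039550781, 32.93637466430664), 4.899092674255371)
reader 0.79 [207. 257.] [0.537 0.079 0.05 ] ((258.7813415527344, 209.9954376220703), (43.09481430053711, 80.44087219238281), 1.1934894323349)
start_button 0.6 [241. 255.] [0.442 0.086 0.034] ((258.0, 238.5), (9.0, 8.0), 90.0)
spare_plate 0.71 [176. 450.] [ 0.642 -0.489  0.018] ((448.8773498535156, 176.82077026367188), (46.56523132324219, 35.026947021484375), 74.05460357666016)
spare_plate 0.45 [208. 257.] [0.539 0.082 0.018] ((258.117431640625, 209.98123168945312), (42.39466094970703, 80.44988250732422), 1.2188752889633179)
```

View pics/top.png

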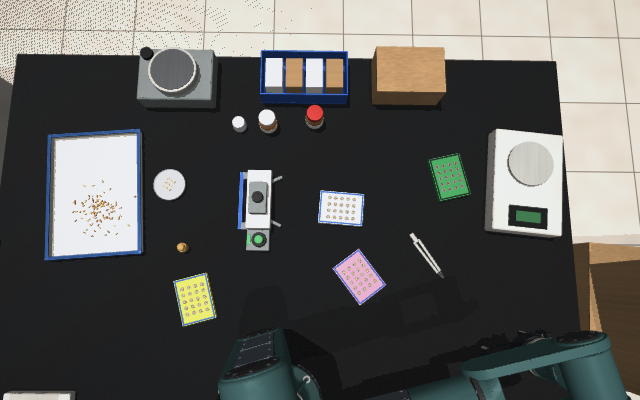

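View pics/side.png

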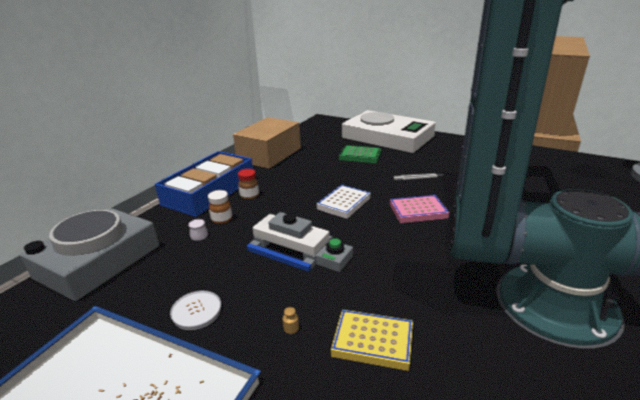

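The candidates for the plate (row, col) are white at (208,341), pink at (276,358), yellow at (297,197) and green (the spare) at (176,450). The white one with the blue border fits the description. The reader is at (208,257), its lane runs along the image's left direction (world +y), and the blue stop is on its left. I'll turn the tool so the jaws lie across the lane, then go over for a close look.

>>> {"method": "servo_tool", "body": {"targets": [0,0,0,-0.038,60,0,0,0,-0.038,60,0,0,0,-0.038,60,0,0,0,-0.038,60,0,0,0,-0.038,60,0,0,0,-0.038,60,0,0,0,-0.038,60,0,0,0,-0.038,60,0,0,0,-0.038,60,0,0,0,-0.038,60]}}

```text
clock: 1.13
eef_pos: [0.1991, -0.5118, 0.2295]
orientation: [-3.141, -0.003, 1.618]
wrist_force: [-0.9, 0.7, 0.0]
opening: 0.0599
```

>>> {"method": "servo_tool", "body": {"targets": [0.6,1,-0.2,0,60,0.6,1,-0.2,0,60,0.6,1,-0.2,0,60,0.6,1,-0.2,0,60,0.6,1,-0.2,0,60,0.6,1,-0.2,0,60,0.6,1,-0.2,0,60,0.6,1,-0.2,0,60,0.6,1,-0.2,0,60,0.6,1,-0.2,0,60]}}

```text
clock: 1.97
eef_pos: [0.4462, -0.3464, 0.2783]
orientation: [-3.137, -0.006, 1.61]
wrist_force: [-0.1, -0.6, 0.4]
opening: 0.0603
```

>>> {"method": "servo_tool", "body": {"targets": [0.8,0.4,0,0,60,0.8,0.4,0,0,60,0.8,0.4,0,0,60,0.8,0.4,0,0,60,0.8,0.4,0,0,60,0.8,0.4,0,0,60,0.8,0.4,0,0,60,0.8,0.4,0,0,60,0,0,0,0.01,60,0,0,0,0,60]}}

```text
clock: 2.8
eef_pos: [0.528, -0.1701, 0.2786]
orientation: [-3.139, -0.008, 1.587]
wrist_force: [0.3, -0.2, -0.5]
opening: 0.06
```

```bash
python3 - <<'E'
from h import *
s=state();print(s["clock"],s["eef_pos"],s["orientation"])
w=capture("wrist");save("w1.png",w)
i=camera_info("wrist");R=cv2.Rodrigues(np.array(i["rvec"]))[0];print(-R.T@np.array(i["tvec"]).ravel(),R.round(2).tolist(),i["camera_matrix"])
for n,z in [("plate",.018),("reader",.05),("start_button",.034)]:
    for o in outline_of("wrist",n)[:3]:
        c=o["centre"];print(n,round(o["p"],2),np.round(c),ray("wrist",*c,z).round(4))
E
```

```text
2.8 [ 0.52796202 -0.1700958   0.27863935] [-3.13884619 -0.00763378  1.58684472]
[ 0.52601328 -0.09301951  0.42295257] [[1.0, 0.02, -0.0], [0.02, -0.95, 0.3], [0.0, -0.3, -0.96]] [[303.25007899   0.         319.27824172]
 [  0.         303.25007899 203.19061454]
 [  0.           0.           1.        ]]
plate 0.86 [195. 187.] [ 0.3426 -0.2104  0.018 ]
plate 0.63 [160. 332.] [ 0.5425 -0.1588  0.018 ]
reader 0.54 [  7. 406.] [0.6168 0.011  0.05  ]
```

View pics/w1.png

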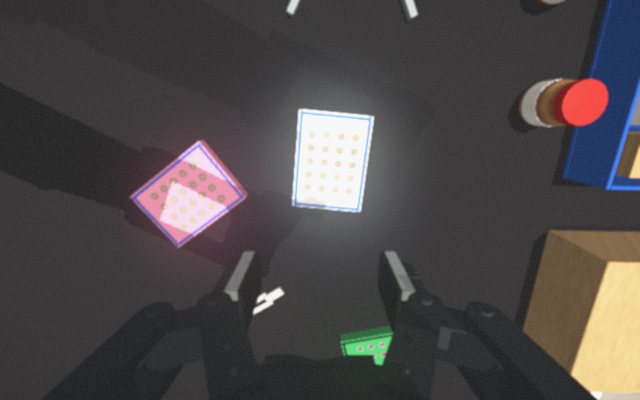

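The white plate's corners are near (col,row) (299,109), (373,116), (360,212) and (293,206). Pink is at (187,195), and the lip tips are at the top edge, near (293,6) and (410,10). Next I'll look at the reader.

>>> {"method": "servo_tool", "body": {"targets": [0.8,0,0,0,60,0.8,0,0,0,60,0.8,0,0,0,60,0.8,0,0,0,60,0.8,0,0,0,60,0.8,0,0,0,60,0.8,0,0,0,60,0.8,0,0,0,60,0,0,0,0,60,0,0,0,0,60]}}

```text
clock: 3.83
eef_pos: [0.5244, -0.0153, 0.2789]
orientation: [-3.138, -0.006, 1.57]
wrist_force: [-1.1, 0.1, 0.2]
opening: 0.0602
```

```bash
python3 - <<'E'
from h import *
s=state();print(s["clock"],s["eef_pos"],s["orientation"])
w=capture("wrist");np.save("w2.npy",w)
save("w2.png",cv2.resize(w[:400,150:550],None,fx=1.5,fy=1.5,interpolation=cv2.INTER_CUBIC))
i=camera_info("wrist");import pickle;pickle.dump(i,open("w2.pkl","wb"))
for n,z in [("plate",.018),("reader",.05),("start_button",.034)]:
    for o in outline_of("wrist",n)[:3]:
        c=o["centre"];print(n,round(o["p"],2),np.round(c),ray("wrist",*c,z).round(4))
        if n=="plate":
            b=cv2.boxPoints(cv2.minAreaRect(np.argwhere(o["region"])[:,::-1].astype(np.float32)));print(np.array([ray("wrist",r,c,.018)[:2] for c,r in b]).round(4).tolist())
E
```

```text
3.8333 [ 0.52439275 -0.01533981  0.27887374] [-3.13790153 -0.00556978  1.56987143]
plate 0.86 [260. 333.] [ 0.543  -0.1543  0.018 ]
[[0.4861, -0.2234], [0.4992, -0.0865], [0.5944, -0.0949], [0.5903, -0.2333]]
plate 0.74 [281. 194.] [ 0.3314 -0.1891  0.018 ]
[[0.2617, -0.2099], [0.3764, -0.1263], [0.4029, -0.1736], [0.286, -0.2628]]
reader 0.83 [ 89. 334.] [0.5398 0.0827 0.05  ]
start_button 0.81 [ 95. 254.] [0.4435 0.0768 0.034 ]
start_button 0.7 [221. 536.] [ 0.8181 -0.0868  0.034 ]
```

View pics/w2.png

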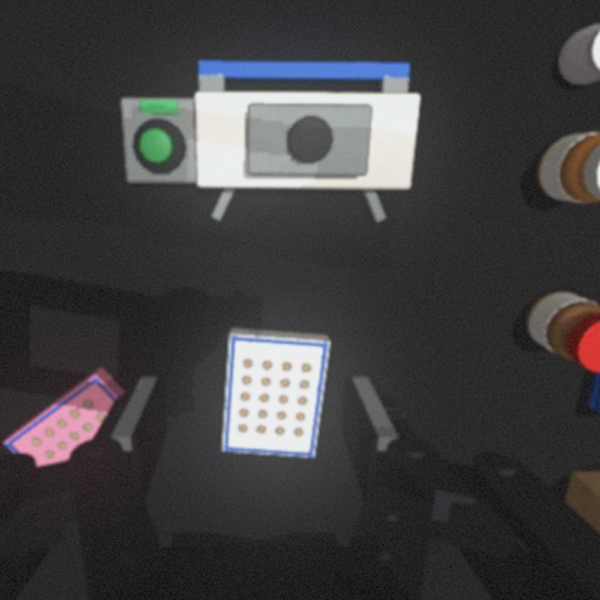

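The reader, plate and button are all clear. In the crop the bridge-top corners are (195,93), (419,95), (411,189) and (196,188), the button is at (156,146), and the plate-top corners are (233,336), (329,341), (315,457) and (223,451). I'll fit planar poses to these.

```bash
cat > fit.py <<'E'
from h import *
from scipy.optimize import least_squares
import pickle
def fit(i,P,px,x0):
    P=np.array(P,float);px=np.array(px,float)
    def f(p):
        c,s=np.cos(p[2]),np.sin(p[2]);W=np.c_[p[0]+c*P[:,0]-s*P[:,1],p[1]+s*P[:,0]+c*P[:,1],P[:,2]]
        return (cv2.projectPoints(W,np.array(i["rvec"]),np.array(i["tvec"]),np.array(i["camera_matrix"]),None)[0].reshape(-1,2)-px).ravel()
    r=least_squares(f,x0,loss="soft_l1");return r.x.round(4),f(r.x).reshape(-1,2).round(1).tolist()
E
python3 - <<'E'
from fit import *
i=pickle.load(open("w2.pkl","rb"))
u=lambda L:[(150+a/1.5,b/1.5) for a,b in L]
print(fit(i,[(-.085,.035,.05),(.085,.035,.05),(.085,-.035,.05),(-.085,-.035,.05),(-.116,0,.034)],u([(196,93),(419,95),(411,189),(196,188),(156,146)]),[.54,.08,0]))
print(fit(i,[(-.048,.065,.018),(.048,.065,.018),(.048,-.065,.018),(-.048,-.065,.018)],u([(233,336),(329,341),(315,457),(223,451)]),[.54,-.155,0]))
# lip tips / stop bar ends
for q,z in [((199,80),.014),((408,80),.014),((214,218),.014),((383,219),.014)]:
    c,r=u([q])[0];from types import SimpleNamespace
    print(q,ray("wrist",r,c,z).round(4))
E
```

```text
(array([ 0.562 ,  0.076 , -0.0046]), [[-2.0, 0.2], [0.5, -0.8], [-0.7, 0.7], [0.2, 1.0], [1.9, -1.6]])
(array([ 0.5428, -0.1631, -0.0736]), [[-1.9, -0.9], [0.9, 0.3], [0.1, 0.2], [0.1, 0.3]])
(199, 80) [0.4783 0.1255 0.014 ]
(408, 80) [0.6486 0.1247 0.014 ]
(214, 218) [0.4872 0.0141 0.014 ]
(383, 219) [0.6373 0.0127 0.014 ]
```

>>> {"method": "servo_tool", "body": {"targets": [-1,0,0,0.0232,60,-1,0,0,0,60,-1,0,0,0,60,-1,0,0,0,60,-1,0,0,0,60,-1,0,0,0,60,-1,0,0,0,60,-1,0,0,0,60,-1,0,0,0,60,-1,0.4,0,0,60]}}

```text
clock: 4.87
eef_pos: [0.5125, -0.2824, 0.2772]
orientation: [-3.137, -0.006, 1.486]
wrist_force: [0.8, 0.6, -0.1]
opening: 0.0596
```

>>> {"method": "servo_tool", "body": {"targets": [0,0,0.8,0,60,0,0,0.8,0,60,0,0,0.8,0,60,0,0,0.8,0,60,0,0,0.8,0,60,0,0,0.8,0,60,0,0,0.8,0,60,0,0,0.8,0,60,0,0,0,0,60,0,0,0,0,60]}}

```text
clock: 5.7
eef_pos: [0.5065, -0.302, 0.109]
orientation: [-3.137, -0.0, 1.46]
wrist_force: [-0.5, 0.8, 0.2]
opening: 0.06
```

>>> {"method": "servo_tool", "body": {"targets": [0.2,0.4,0.4,-0.012,60,0.1,0.4,0.4,0,60,0,0.2,0.4,0,60,0,0,0.4,0,60,0,0,0.4,0,60,0,0,0.4,0,60,0,0,0.4,0,60,0,0,0.2,0,60,0,0,0,0,60,0,0,0,0,60]}}

```text
clock: 6.53
eef_pos: [0.537, -0.2985, 0.03]
orientation: [3.141, 0.003, 1.501]
wrist_force: [-0.3, 0.9, 0.1]
opening: 0.06
```

```bash
python3 - <<'E'
from h import *
s=state();print(s["eef_pos"],s["orientation"])
w=capture("wrist");save("w3.png",w)
import pickle;pickle.dump(camera_info("wrist"),open("w3.pkl","wb"))
E
```

```text
[ 0.53699525 -0.29845539  0.03003831] [3.14062807e+00 3.09196601e-03 1.50097186e+00]
```

View pics/w3.png

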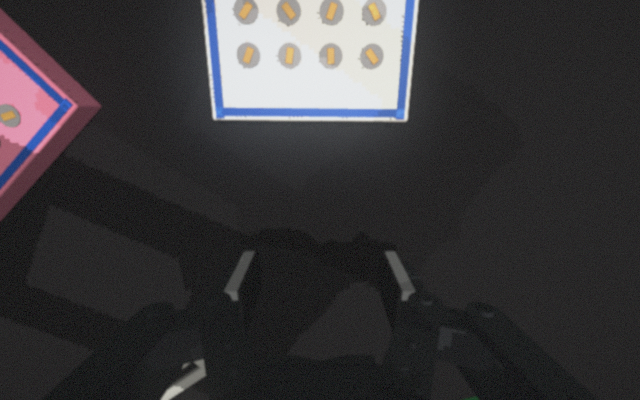

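The plate's rear edge runs from (213,121) to (407,121), square to the jaws. I'll get its position from these two corners.

```bash
python3 - <<'E'
from fit import *
a,b=ray("wrist",121,213,.018),ray("wrist",121,408,.018);m=(a+b)/2;d=b-a;y=np.arctan2(d[1],d[0]);n=np.array([-np.sin(y),np.cos(y)])
print(a,b,np.linalg.norm(d),"yaw",y,"rear mid",m,"centre",m[:2]+.065*n)
o=state()["eef_pos"][:2];print("tool x,y to rear mid:",(m[:2]-o)@n,(m[:2]-o)@(d[:2]/np.linalg.norm(d)))
E
```

```text
[ 0.48846097 -0.22369904  0.018     ] [ 0.58485662 -0.23054054  0.018     ] 0.09663813250922108 yaw -0.07085426782234848 rear mid [ 0.5366588  -0.22711979  0.018     ] centre [ 0.54126047 -0.16228288]
tool x,y to rear mid: 0.07110585548617879 -0.00533626053861044
```

>>> {"method": "servo_tool", "body": {"targets": [0.1,-0.1,0.3,0,60,0.3,-0.1,0.3,0,60,0.3,0,0.3,0,60,0.3,0,0.1,0,60,0.3,0,0,0,60,0.3,0,0,0,60,0.2,0,0,0,60,0,0,0,0,60,0,0,0,0,60,0,0,0,0,60]}}

```text
clock: 7.42
eef_pos: [0.5361, -0.2478, 0.005]
orientation: [3.137, 0.005, 1.503]
wrist_force: [-0.0, 0.2, 0.2]
opening: 0.0602
```

>>> {"method": "servo_tool", "body": {"targets": [0.2,0,0,0,60,0.2,0,0,0,60,0.2,0.01,0,0,60,0.3,0.02,0,-0.002,60,0.3,0.02,0,-0.002,60,0.3,0.02,0,-0.002,60,0.3,0.02,0,-0.002,60,0.3,0.02,0,-0.002,60,0.3,0.02,0,-0.002,60,0.2,0.02,0,-0.002,60]}}

```text
clock: 8.25
eef_pos: [0.5448, -0.1795, 0.0058]
orientation: [3.134, 0.009, 1.549]
wrist_force: [0.2, -0.3, 0.3]
opening: 0.0599
```

>>> {"method": "servo_tool", "body": {"targets": [0.2,0.03,0,-0.002,60,0.3,0.03,0,-0.002,60,0.3,0.03,0,-0.001,60,0.3,0.03,0,-0.001,60,0.3,0.03,0,-0.001,60,0.3,0.03,0,0,60,0.2,0.02,0,0,60,0,0,0,0,60,0,0,0,0,60,0,0,0,0,60]}}

```text
clock: 9.08
eef_pos: [0.5509, -0.1252, 0.0057]
orientation: [3.134, 0.01, 1.576]
wrist_force: [0.3, -0.2, 0.7]
opening: 0.0601
```

```bash
python3 - <<'E'
from fit import *
s=state();print(s["eef_pos"],s["orientation"])
w=capture("wrist");save("w4.png",w);pickle.dump(camera_info("wrist"),open("w4.pkl","wb"))
E
```

```text
[ 0.5509355  -0.12522409  0.0057366 ] [3.13407492 0.00971619 1.57601514]
```

View pics/w4.png

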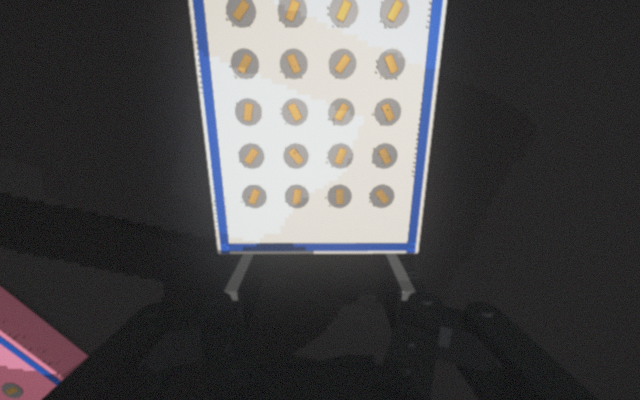

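The rear edge runs from (219,253) to (418,253). It is flush with both fingers and centred.

```bash
python3 - <<'E'
from h import *
a,b=ray("wrist",252,219,.018),ray("wrist",252,418,.018);print(a.round(4),b.round(4),((a+b)/2).round(4),np.arctan2(*(b-a)[1::-1]))
E
```

```text
[ 0.5019 -0.1135  0.018 ] [ 0.5972 -0.1135  0.018 ] [ 0.5496 -0.1135  0.018 ] -4.0227768318152025e-06
```

>>> {"method": "servo_tool", "body": {"targets": [0.15,0.04,0,0.001,60,0.2,0.07,0,0.001,60,0.2,0.07,0,0,60,0.2,0.07,0,0,60,0.2,0.07,0,0,60,0.2,0.07,0,0,60,0.2,0.06,0,0,60,0,0,0,0,60,0,0,0,0,60,0,0,0,0,60]}}

```text
clock: 9.97
eef_pos: [0.5634, -0.0889, 0.0056]
orientation: [3.134, 0.011, 1.568]
wrist_force: [-0.7, -1.8, 1.6]
opening: 0.0602
```

```bash
python3 - <<'E'
from fit import *
s=state();print(s["eef_pos"],s["orientation"])
w=capture("wrist")
o=max(outline_of("wrist","plate"),key=lambda o:o["region"].sum());r=o["region"]
# rear edge: bottom row, and side extents near it
rows=np.where(r.any(1))[0];b=rows.max()
for k in (b-30,b-15,b-5,b): c=np.where(r[k])[0];A=ray("wrist",k,c.min(),.018);B=ray("wrist",k,c.max(),.018);print(k,c.min(),c.max(),A.round(4),B.round(4),((A+B)/2).round(4))
E
```

```text
[ 0.56339044 -0.08885136  0.00561911] [3.1344968  0.01061052 1.56826796]
224 215 421 [ 0.5142 -0.0622  0.018 ] [ 0.6097 -0.0629  0.018 ] [ 0.5619 -0.0626  0.018 ]
239 216 419 [ 0.5138 -0.0698  0.018 ] [ 0.6095 -0.0706  0.018 ] [ 0.5616 -0.0702  0.018 ]
249 218 418 [ 0.5142 -0.0751  0.018 ] [ 0.6096 -0.0758  0.018 ] [ 0.5619 -0.0754  0.018 ]
254 219 410 [ 0.5143 -0.0777  0.018 ] [ 0.606  -0.0785  0.018 ] [ 0.5602 -0.0781  0.018 ]
```

The plate is centred at x≈0.562 and straight, so I'll push straight ahead.

>>> {"method": "servo_tool", "body": {"targets": [0.2,0,0,0,60,0.25,0,0,0,60,0.25,0,0,0,60,0.25,0,0,0,60,0.25,0,0,0,60,0.25,0,0,0,60,0.25,0,0,0,60,0.25,0,0,0,60,0.15,0,0,0,60,0.1,0,0,0,60]}}

```text
clock: 10.9
eef_pos: [0.5639, -0.0289, 0.0055]
orientation: [3.133, 0.011, 1.567]
wrist_force: [-0.6, -1.8, 1.1]
opening: 0.0601
```

>>> {"method": "servo_tool", "body": {"targets": [0.15,0,0,0,60,0.15,0,0,0,60,0.15,0,0,0,60,0.1,0,0,0,60,0.1,0,0,0,60,0,0,0,0,60,0,0,0,0,60,0,0,0,0,60,0,0,0,0,60,0,0,0,0,60]}}

```text
clock: 11.73
eef_pos: [0.5636, -0.014, 0.0054]
orientation: [3.134, 0.018, 1.566]
wrist_force: [-0.5, -1.7, 0.8]
opening: 0.0602
```

>>> {"method": "servo_tool", "body": {"targets": [0.1,0,0,0,60,0.1,0,0,0,60,0.1,0,0,0,60,0.05,0,0,0,60,0,0,0,0,60,0,0,0,0,60,0,0,0,0,60,0,0,0,0,60,0,0,0,0,60,0,0,0,0,60]}}

```text
clock: 12.57
eef_pos: [0.5634, -0.0142, 0.0056]
orientation: [3.135, 0.036, 1.564]
wrist_force: [0.2, -3.4, 1.3]
opening: 0.0601
```

```bash
python3 - <<'E'
from fit import *
s=state();print(s["eef_pos"],s["wrist_force"])
w=capture("wrist");save("w5.png",w)
o=max(outline_of("wrist","plate"),key=lambda o:o["region"].sum());r=o["region"]
b=np.where(r.any(1))[0].max()
for k in (b-30,b-5): c=np.where(r[k])[0];A=ray("wrist",k,c.min(),.018);B=ray("wrist",k,c.max(),.018);print(k,c.min(),c.max(),A.round(4),B.round(4),((A+B)/2).round(4))
print(ray("wrist",b,320,.018))
E
```

```text
[ 0.56335924 -0.01416638  0.00555369] [ 0.24451794 -3.39268621  1.27415528]
225 214 422 [0.514  0.0128 0.018 ] [0.61   0.0117 0.018 ] [0.562  0.0123 0.018 ]
250 217 418 [ 5.138e-01 -2.000e-04  1.800e-02] [ 0.6095 -0.0013  0.018 ] [ 0.5617 -0.0007  0.018 ]
[ 0.56270459 -0.00343896  0.018     ]
```

View pics/w5.png

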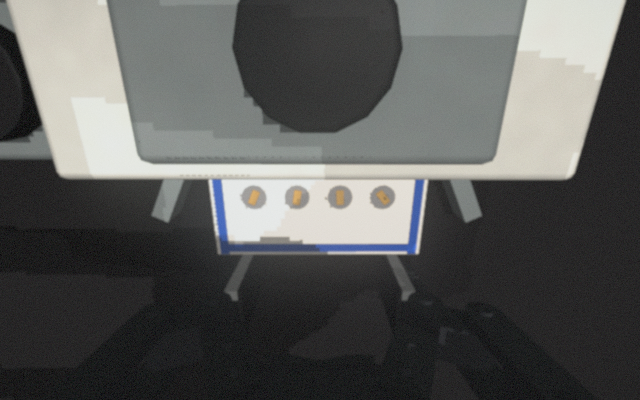

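The plate is against the stop: the tool stalled at y=-0.014 with the force rising, the rear edge sits at y≈-0.0035 (expected -0.004), x is centred and the yaw is about 0. I'll back off straight and then rise.

>>> {"method": "servo_tool", "body": {"targets": [-0.2,0,0,0,60,-0.3,0,0,0,60,-0.4,0,-0.05,0,60,-0.4,0,-0.1,0,60,-0.3,0,-0.3,0,60,-0.1,0,-0.6,0,30,0,0,-0.8,0,30,0,0,-0.8,0,0,0,0,-0.8,0,0,0,0,-0.8,0,0]}}

```text
clock: 13.5
eef_pos: [0.5572, -0.0582, 0.1121]
orientation: [-3.133, 0.027, 1.561]
wrist_force: [0.5, 0.4, -0.5]
opening: 0.0007
```

>>> {"method": "servo_tool", "body": {"targets": [0,-0.3,-0.6,0,0,0,-0.6,-0.5,0,0,0.3,-0.8,0,0,0,0.5,-0.8,0,0,0,0.7,-0.8,0,0,0,0.7,-0.6,0,0,0,0.5,-0.2,0,0,0,0,0,0,0,0,0,0,0,0,0,0,0,0,0,0]}}

```text
clock: 14.33
eef_pos: [0.4573, 0.005, 0.1549]
orientation: [3.124, 0.029, 1.551]
wrist_force: [0.4, 0.3, -0.2]
opening: 0.0001
```

```bash
python3 - <<'E'
from fit import *
s=state();print(s["clock"],s["eef_pos"],s["orientation"],s["opening"])
w=capture("wrist");save("w6.png",w)
for n,z in [("start_button",.034),("plate",.018)]:
  for o in outline_of("wrist",n)[:2]: print(n,o["p"],np.round(o["centre"]),ray("wrist",*o["centre"],z).round(4),o["region"].sum())
E
```

```text
14.3333 [0.45728164 0.00497898 0.15492184] [3.12428406 0.02906905 1.55147874] 0.0001235054295373534
start_button 0.87 [112. 301.] [0.445  0.0753 0.034 ] 848
plate 0.81 [162. 432.] [0.5644 0.0274 0.018 ] 5893
plate 0.46 [347. 223.] [ 0.3433 -0.1847  0.018 ] 155
```

View pics/w6.png

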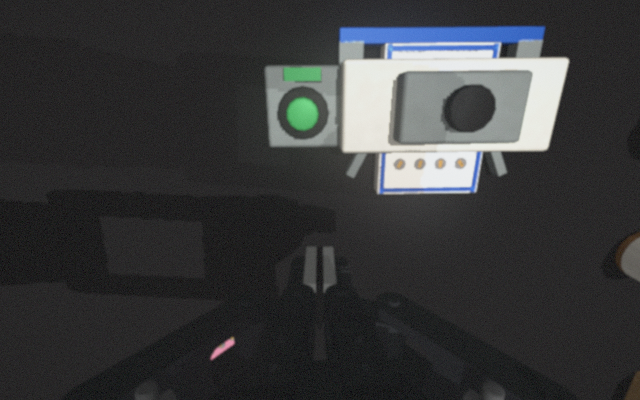

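The plate's front end meets the bar at row ~43 and stays centred in the lane. The button is at (302,113), which is world (0.445, 0.0755). I'll move above it.

>>> {"method": "servo_tool", "body": {"targets": [0.3,-0.1,0,0,0,0.6,-0.2,0,0,0,0.7,-0.2,0,0,0,0.7,-0.04,0,0,0,0.4,0,0,0,0,0.2,0,0.3,0,0,0,0,0.6,0,0,0,0,0.6,0,0,0,0,0.6,0,0,0,0,0,0,0]}}

```text
clock: 15.32
eef_pos: [0.4482, 0.0781, 0.0954]
orientation: [3.126, 0.03, 1.546]
wrist_force: [-1.1, -0.3, -1.1]
opening: -0.0002
```

>>> {"method": "servo_tool", "body": {"targets": [0,-0.1,0.4,0,0,0,0,0.5,0,0,0,0,0.5,0,0,0,0,0.3,0,0,0,0,0.2,0,0,0,0,0,0,0,0,0,0,0,0,0,0,0,0,0,0,0,0,0,0,0,0,0,0,0]}}

```text
clock: 16.15
eef_pos: [0.448, 0.076, 0.0486]
orientation: [3.123, 0.03, 1.544]
wrist_force: [-1.5, -0.7, 1.7]
opening: 0.0006
```

>>> {"method": "servo_tool", "body": {"targets": [0,-0.06,0.15,0,0,0,0,0.15,0,0,0,0,0.15,0,0,0,0,0.15,0,0,0,0,0.15,0,0,0,0,0.15,0,0,0,0,0.15,0,0,0,0,0.15,0,0,0,0,0.15,0,0,0,0,0.15,0,0]}}

```text
clock: 16.98
eef_pos: [0.4485, 0.076, 0.0437]
orientation: [3.12, 0.03, 1.545]
wrist_force: [-11.8, -0.1, 25.1]
opening: 0.0003
```

At z=0.0437 there is 25 N upward. Either the button is taller than I assumed and is bottomed out, or something else is touching. I'll check from the side.

```bash
python3 - <<'E'
from h import *
s=capture("side");print(state()["wrist_force"],state()["wrist_torque"]);p=proj("side",[[.445,.0755,.034],[.445,.0755,.05]]);print(p)
save("s2.png",cv2.resize(s[180:300,220:400],None,fx=4,fy=4,interpolation=cv2.INTER_CUBIC))
E
```

```text
[-11.58931601  -0.44284369  24.54685096] [-0.09048068  2.04402059 -0.0213399 ]
[[335.03945162 246.87180376]
 [334.94870014 240.99491561]]
```

View pics/s2.png

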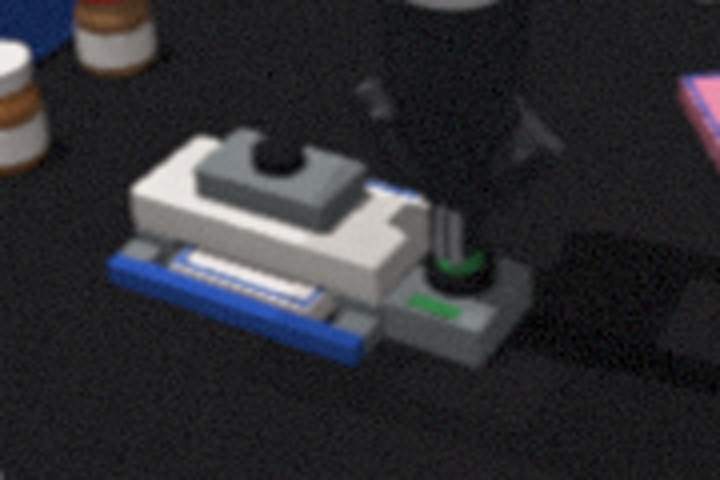

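```bash
python3 - <<'E'
from h import *
a=cv2.imread("pics/side.png").astype(int);b=capture("side")[:,:,::-1].astype(int)
for im in (a,b):
    m=(im[:,:,1]-np.maximum(im[:,:,0],im[:,:,2]))
    print(m[234:254,324:347])
for h in (.034,.038,.042,.046,.05):
    p=proj("side",[[.4455+.013*np.cos(t),.0755+.013*np.sin(t),h] for t in np.linspace(0,6.28,40)]);print(h,p.min(0).round(1),p.max(0).round(1))
E
```

```text
[[-4 -6 -3 -2 -2 -3 -2 -9 -5 -2 -2 -2 -5 -4  0 -4 -4  1 -4  0 -2 -2 -6]
 [-6 -5 -2 -7 -3 -1 -3  0  0  0 -4 -6 -3 -2 -3 -5 -5 -4 -2 -2 -3 -3 -2]
 [-4 -5 -1 -5 -3  0  0 -5 -3 -3 -3  0 -6 -5 -3  0 -1 -6 -3  2 -6 -6 -4]
 [-4 -3 -1 -3 -3 -4  0 -3 -4  2  8  8  8  4  1 -6 -3  0 -3  2 -2 -3 -1]
 [-3 -2 -3 -3 -1 -1 -5  4 18 32 35 37 35 29 17  5  1 -2 -4 -3 -3  1  0]
 [-1 -1 -1 -3 -2  1 16 31 52 60 59 59 57 51 42 27 11  3 -5 -5 -3 -2 -3]
 [-2 -3 -6 -4  2 15 40 57 66 65 66 66 66 65 60 50 30  8 -4 -4  0 -1 -2]
 [-3 -3 -1 -4  3 28 55 65 64 64 64 63 64 63 64 62 43 16 -1 -5 -6 -3  0]
 [-4 -1 -1  1  5 41 61 64 66 67 66 67 65 67 64 61 45 13  0 -1  0 -2 -6]
 [-2  0 -3 -1 10 37 52 61 63 66 64 67 66 65 60 50 34 14  0 -3 -3 -3 -1]
 [-3 -3 -1 -4  9 28 41 50 57 62 60 62 58 57 48 40 25  6 -4 -1  0 -5  0]
 [-1 -3 -3 -4  5 21 35 39 45 46 47 45 46 42 36 32 16 -2  0 -5  0 -2 -2]
 [-5 -2 -2 -5 -3 10 25 32 37 38 37 34 35 32 27 24 13  2 -4  0 -2 -5 -5]
 [-3 -3 -2  0 -2  2 12 24 33 35 34 33 29 25 21 11  4  3 -4 -2 -3 -3 -2]
 [-4 -3 -2  2 -4 -1  2  5 14 16 20 18 19 11  5  0 -4  1 -2 -2 -3 -4 -3]
 [-2 -4  2  0  0 -3 
[... 1748 characters left out ...]
  17  16  10   6  -3   1
   -2  -2  -1  -2  -5]
 [ -4  -3  -3  -3  -3  -6  -2  -1  -1   6   6   3   0   0  -1   0   1   3
   -2  -2   0   2  -1]
 [ -2  -1  -2   1  -4  -2   1  -7  -2  -7   2  -2   1   0  -1  -2   0  -6
   -1   1  -2  -3  -2]
 [ -3  -4  -4  -1   0  -3  -5  -4  -7   2  -1  -8   0   4  -2  -5  -1  -2
   -1  -4  -3  -2  -2]
 [  0  -2  -1  -2  -1  -4  -2  -6  -2  -2  -7  -2  -4  -7  -1  -7   4  -4
    1  -4  -1  -2  -2]
 [ 21  13   8   2  -2  -2  -2  -1  -5   0  -7  -2  -1  -1  -2  -2  -2   1
    0  -3   1  -2  -1]]
0.034 [329.  243.4] [340.7 250.3]
0.038 [329. 242.] [340.6 248.8]
0.042 [328.9 240.5] [340.6 247.4]
0.046 [328.9 239. ] [340.6 245.9]
0.05 [328.9 237.6] [340.6 244.4]
```

The button top was at about 0.049 m before and now sits at about 0.043 m (the green has dropped roughly 3 px in the side view). So the button is fully down and I can release it.

>>> {"method": "servo_tool", "body": {"targets": [0,0,-0.3,0,0,0,0,-0.5,0,0,0,0,-0.8,0,0,0,0,-1,0,0,0,0,-1,0,0,0,0,-1,0,0,0,0,-1,0,0,-0.5,0,-0.5,0,0,-0.5,0,0,0,0,0,0,0,0,0]}}

```text
clock: 17.92
eef_pos: [0.4449, 0.0547, 0.2008]
orientation: [3.116, 0.033, 1.547]
wrist_force: [0.1, 0.1, -0.8]
opening: 0.0
```

```bash
python3 - <<'E'
from h import *
s=state();print(s["clock"],s["eef_pos"],s["wrist_force"])
a=cv2.imread("pics/side.png").astype(int);b=capture("side")
bb=b[:,:,::-1].astype(int);m=lambda im:(im[:,:,1]-np.maximum(im[:,:,0],im[:,:,2]))[234:252,324:345]>20
for im in (a,bb): r,c=np.where(m(im));print(r.min()+234,r.max()+234,c.min(),c.max(),len(r))
w=capture("wrist");t=capture("top")
canvas=np.vstack([np.hstack([cv2.resize(b[180:300,210:410],(400,240)),w[0:240,200:600]]),cv2.resize(t[80:320,130:530],(800,480))[:340]])
save("fin.png",canvas)
E
```

```text
17.9167 [0.44486558 0.05467615 0.20082165] [ 0.08515055  0.0663157  -0.75783678]
238 247 5 16 102
238 248 5 16 103
```

View pics/fin.png

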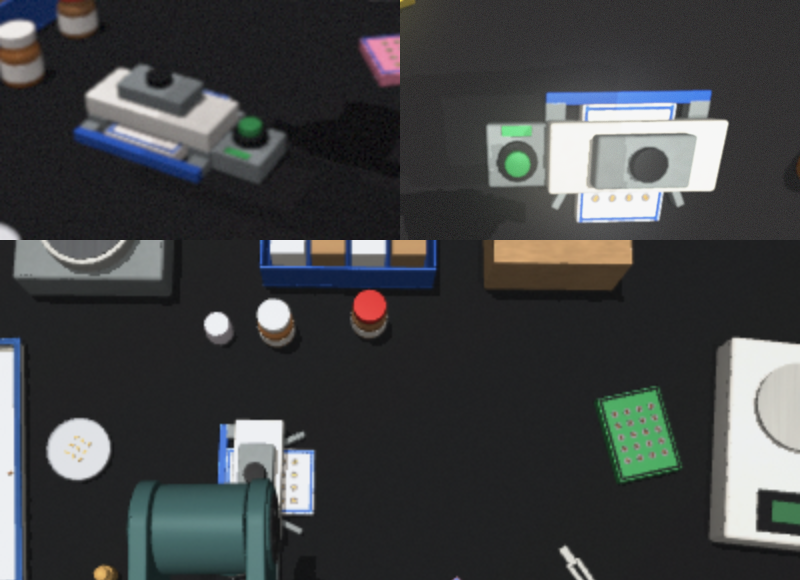

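The plate is home against the blue bar, the button is up again (green back at row 238, as at the start), and the bystanders have not moved.

```bash
python3 -c "
from workcell import *
print(sign_off())"
```

```text
the job is handed in; nothing more can be done
None
```

I pushed the white plate under the bridge with two spread fingertips until it stalled on the blue stop. I then pressed the start button, released it, backed off clear of everything and handed the job in at about 18 s.

- **Plate:** the rear edge measured y ≈ -0.0035 m against an expected -0.004 m. It was centred in the lane to about 1 mm with a yaw of about 0.01 rad. The last pictures show its far end against the bar.
- **Button:** it stands taller than I assumed, with its top at about 0.049 m rather than 0.034 m. The press read 25 N upward and 12 N sideways, and I did not explain the sideways part. In the side view the green had dropped by about its full 6 mm travel while pressed and was back to its starting height after release. I could not read the button joint directly.
- **Bystanders:** those in the final top view (both jars, loupe, dish, forceps, weight, spare plate) looked unmoved, judged by eye. I took no position measurements of them.
- **Pictures:** I viewed 10.

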